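# Find the paste-pot lid that rocks and press it home

### The arm

A 6-joint arm with a two-finger parallel gripper is mounted at the origin on a cart in front of the work surface, level with it; the furniture and walls round the work are solid. World frame = base frame: x ahead of the robot, y to its left, z up, the work surface at z = 0. Lengths are in m, angles in rad, forces in N, time in s.
With the tool pointing down it reaches from about 0.35 to 0.775 m from the base axis. Payload 7.3 kg.
Tool frame: the origin (TCP) lies at the very end of the fingers, on their centre line; the grasp point (between the pads) lies 19 mm behind it; x points along the fingers, y is the direction in which the jaws open and shut, and the axes are right-handed (so a half turn about x gives the same grasp; the last joint's range is limited). The gripper opens to 92 mm and grips with 3 to 60 N. Pads are 19 mm wide; open, the fingers measure 130 mm over their backs; the gripper's body (75 mm by 190 mm) begins 47 mm behind the grasp point.
Start: joints at [1.097, 0.342, 1.524, -0, 1.275, -0.146], TCP at [0.169, 0.497, 0.227] pointing down, gripper open.
Joint ranges: [-2.53, 2.53], [-0.77, 2.02], [0.04, 2.7], [-1, 4.14], [0.28, 2.66], [-3.11, 3.11]. Speed limits (rad/s): [2.57, 2.57, 3.14, 3.14, 3.14, 3.14].

### API

Orientations are given as [roll, pitch, yaw] about the fixed x, y, z axes, in that order (R = Rz(yaw) Ry(pitch) Rx(roll)).
In Python, from cell import observe, vision, job gives the robot as it stands.
- The arm moves only by the tool send_rows, never from a script. Its argument "motion" is a list of rows, each an object with "hand": the opening, from -1 (shut) to 1 (fully open), so that 0 is half open; "slide": the shift along the tool's x, y, z in mm, a list of three; "spin": the turn about the tool's x in rad. In form: [{"hand": hand, "slide": [tx, ty, tz], "spin": spin}, ...]. A call has 1 to 8 rows; each row shifts and turns the pose as measured when the row begins, along the tool's axes as they then stand; what a row does not reach is not made up. A row lasts 1/10 s, in which the tool goes at most 50 mm and 8.59 degrees, less where a joint would pass 70% of its speed; a pose out of reach is approached as far as the arm can. A call with a gripper value outside its range is refused whole. The fingers move at their own pace and stop on an object; "grip_force" is the grip in N (left out, the last holds). Time passes only in rows, so rows that do not move let the fingers close. It gives the time, the measured TCP pose, the force and the opening at its end, in the units of the state.
- observe(): the state, without advancing time (a new reading comes with each control period).
- vision.read_camera(name): name is "scene" or "top" or "wrist"; returns a dict with "pixels" (384x512x3 uint8, blue, green, red), "range_z" (384x512 float32, m along the optical axis (not along the pixel's ray), 0 where there is no reading), "fx", "fy", "cx", "cy" (pixels), "world_from_camera" (4x4, takes a point from camera to world coordinates); the wrist camera has in their place "T_tool_cam" (4x4, takes a point from camera to tool coordinates, whose origin is the TCP and whose axes are the tool frame's). Camera axes: x right, y down, z forward; pixel columns grow to the right and rows downward; lengths in m; the calibration is good to about 2 mm. A picture is of the moment at which its call begins: read the wrist's pose just before it.
- job.hand_in(): hands the job in, once; it reports no verdict.
Trained networks look in a picture, given as the dict that the camera call returned (one of the last four; its "shot" number tells which), for a name from the list of things; names that differ only in an ending like _2 or _b are one class to them, and where a whole thing is asked for, a point or a joint stands for the part that bears it (a point fixed in the world has none). Each returns a list of dicts, best first, with "conf" (0 to 1); they miss things now and then, are a little off and sometimes report something else, mostly with a low value. They report only what shows in the picture. A call takes as long as a camera call. They do not tell look-alikes from the thing itself.
- vision.search_frame(picture, thing): "uv" ([column, row] in pixels, amid what is visible of it).
- vision.cut_out(picture, thing): "mask" (384x512 bool, what is visible of it) and "uv" ([column, row] in pixels, amid what is visible of it).
The state is a dict: "time": time; "qpos": joint angles; "qvel": joint speeds; "joint_efforts": joint torques, N m; "tool_pos": TCP position; "tool_rot": TCP orientation; "contact_force": force on the tool from outside, world axes, zero at the start; "torque": the same for the moment, N m; "opening": finger opening in m.
Only numpy, scipy, OpenCV 4.12 (cv2) and the standard library are available. Lean on these libraries where they do the work, as an engineer would, in place of code of your own. Each camera call takes 0.05 s, during which the arm holds its last target.

### The job

One of the four identical paste-pot lids is not properly seated: press lightly near the edge of one lid after another until you find the one that tips and rocks, let it come back level, then press it firmly down in the middle until it sits fully home and stays down. Use the fingertips only: do not lift any lid or push it off its pot, and do not disturb the things lying round about.

Things in the scene. Friction and masses are not known exactly. Their poses are not given: they have to be found in the camera images.
- lid_a: One of four identical ribbed round steel lids on white pots: flat top 82 mm across, 5 mm thick, over an 11 mm skirt; 200 g, unfastened, 2 mm of side play. Origin: centre of the top plate's underside; z up; yaw means nothing. Start: all four level, origin 50 mm and flat upper face 55 mm above the table, so the loose one (any of a to d) looks and stands like the rest.
- lid_b: Identical to lid_a, origin and heights too. The pots, 84 mm wide at the foot, are stuck to the table and cannot move; they stand in a loose row, centres 100 mm or more apart. Each sound lid rests solidly on its pot's round lip, 68 mm across, and does not give when pressed.
- lid_c: Identical to lid_a, origin and heights too. The loose lid, whichever it is, balances on a central stopper about 20 mm wide, 5 mm above its pot's lip (that neck is shorter). Pressed 26 to 34 mm from its centre with 2 to 10 N, that place goes down 3 to 5 mm like a seesaw (about 0.2 rad) until it meets the lip; let go, it falls back level.
- lid_d: Identical to lid_a, origin and heights too. When the loose lid is pressed straight down at its centre, its stiff stopper yields at 5 to 9 N and stays down, and the lid sinks 5 mm until it sits on the lip (origin 45 mm, upper face 50 mm above the table) and no longer rocks; 12 to 20 N is ample.
- weight: Grey cloth-covered block weight, 100 x 46 x 27 mm, lying beyond the pots; a bystander. Origin: centre of its underside.
- tape: Roll of tan adhesive tape lying flat, 98 mm across, 48 mm high, beyond the pots; a bystander. Origin: centre of its underside.
- loupe: Black stepped eye loupe, 43 mm across, 38 mm high, at the right end of the row; a bystander. Origin: centre of its underside.
- eraser: Eraser in a blue sleeve, 55 x 25 x 14 mm, at the left end of the row; a bystander. Origin: centre of its underside.
Things that resemble listed ones, but are neither listed nor needed, are in the scene too. What is shaped like the lid_d but brown or orange is not meant. Leave any brown look-alike of the lid_a alone.

How it is judged:
By the outcome, as a careful person would: the job done as asked, in the order asked, and still so for the second after the job is handed in, with the robot touching nothing.
It also fails if it takes over 48 s, if anything falls off the work surface, if the arm or the gripper's body presses on something with over 40 N, if the wrist force passes 120 N, or if a joint passes its speed limit or range.

## Working session

There is one attempt and no reset: what is moved stays moved. The work goes in short steps, Python scripts to look and compute and a tool call to move; the robot and the scene stay as the last step left them, time stands still between calls to the robot, and variables do not carry over. Pictures are saved under pics/ and viewed, and the job is handed in when it is done.

Besides the shell and the picture viewer there is one more tool, called after "Emit:" by a JSON object that holds its "op" and its "data", one argument or row to a line. send_rows: Moves the arm, as the interface text tells. Its arguments: {"type":"object","properties":{"motion":{"type":"array","items":{"type":"object","properties":{"hand":{"type":"number"},"slide":{"type":"array","items":{"type":"number"}},"spin":{"type":"number"}}}},"grip_force":{"type":"number"}},"required":["motion"]}

```bash
mkdir -p pics; ls; python3 - <<'E'
from cell import observe, vision
import cv2,numpy as np,json
s=observe();print({k:np.round(v,3).tolist() for k,v in s.items()})
for n in ["scene","top"]:
    p=vision.read_camera(n);cv2.imwrite(f"pics/{n}0.png",p["pixels"])
    print(n,p["fx"],p["cx"],np.round(p["world_from_camera"],3).tolist())
    T=p["world_from_camera"];Z=p["range_z"]
    for t in ["lid_a","weight","tape","loupe","eraser"]:
        for d in vision.cut_out(p,t):
            m=d["mask"]&(Z>0);v,u=np.nonzero(m);z=Z[m]
            if len(z)==0: print(t,d["uv"],"noz");continue
            P=np.c_[(u-p["cx"])*z/p["fx"],(v-p["cy"])*z/p["fy"],z,np.ones(len(z))]@T.T
            h=np.percentile(P[:,2],90);q=P[P[:,2]>h-.006]
            print(t,round(d["conf"],2),np.round(d["uv"]),len(z),"top",np.round(h,4),"mid",np.round((q.min(0)+q.max(0))[:2]/2,4),"ext",np.round((q.max(0)-q.min(0))[:2],3))
print(observe()["time"])
E
```

```text
pics
{'time': 0.0, 'qpos': [1.097, 0.343, 1.525, 0.0, 1.275, -0.146], 'qvel': [-0.0, 0.0, -0.001, -0.0, -0.001, -0.0], 'joint_efforts': [0.0, -43.124, -24.422, 0.072, 0.056, -0.0], 'tool_pos': [0.169, 0.497, 0.226], 'tool_rot': [-1.731, 1.569, -2.059], 'contact_force': [-0.684, -0.204, -0.995], 'torque': [0.029, 0.012, -0.018], 'opening': 0.092}
scene 493.69413014781605 254.61955321077926 [[0.69, -0.373, 0.621, -0.411], [-0.724, -0.37, 0.582, -0.937], [0.012, -0.851, -0.525, 0.913], [0.0, 0.0, 0.0, 1.0]]
lid_a 0.85 [169. 206.] 306 top 0.0173 mid [0.4087 0.2179] ext [0.081 0.079]
lid_a 0.79 [304. 245.] 492 top 0.0566 mid [ 0.516  -0.2699] ext [0.08  0.083]
lid_a 0.72 [192. 176.] 307 top 0.0569 mid [0.5577 0.2837] ext [0.083 0.086]
lid_a 0.7 [275. 206.] 378 top 0.0565 mid [ 0.6118 -0.0781] ext [0.086 0.083]
lid_a 0.69 [223. 161.] 202 top 0.0178 mid [0.7283 0.3152] ext [0.081 0.081]
lid_a 0.69 [242. 252.] 482 top 0.0173 mid [ 0.3961 -0.1353] ext [0.081 0.084]
lid_a 0.65 [243. 195.] 303 top 0.057 mid [0.5764 0.0503] ext [0.082 0.076]
weight 0.53 [245. 173.] 282 top 0.0273 mid [0.7391 0.1
[... 637 characters left out ...]
79]
lid_a 0.79 [158. 199.] 646 top 0.0576 mid [0.5596 0.2851] ext [0.076 0.08 ]
lid_a 0.63 [284. 177.] 655 top 0.0578 mid [ 0.6135 -0.0769] ext [0.08  0.079]
lid_a 0.62 [150. 140.] 683 top 0.0182 mid [0.7324 0.3185] ext [0.079 0.081]
lid_a 0.57 [308. 254.] 690 top 0.0182 mid [ 0.3994 -0.1355] ext [0.079 0.08 ]
lid_a 0.56 [182. 252.] 636 top 0.0181 mid [0.4109 0.2233] ext [0.08  0.079]
weight 0.85 [197. 137.] 526 top 0.0286 mid [0.7423 0.1822] ext [0.099 0.054]
tape 0.56 [274. 130.] 574 top 0.0492 mid [ 0.7379 -0.0294] ext [0.096 0.094]
loupe 0.47 [390. 219.] 211 top 0.0393 mid [ 0.4936 -0.3697] ext [0.039 0.042]
eraser 0.52 [128. 202.] 151 top 0.0157 mid [0.5578 0.3895] ext [0.05  0.027]
0.6
```

```bash
python3 - <<'E'
import cv2
a=cv2.imread("pics/scene0.png");b=cv2.imread("pics/top0.png")
cv2.imwrite("pics/s.png",cv2.resize(a[110:340,120:400],None,fx=2.6,fy=2.6))
cv2.imwrite("pics/t.png",cv2.resize(b[90:290,90:420],None,fx=2.4,fy=2.4))
E
```

```text
(no output)
```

View pics/s.png

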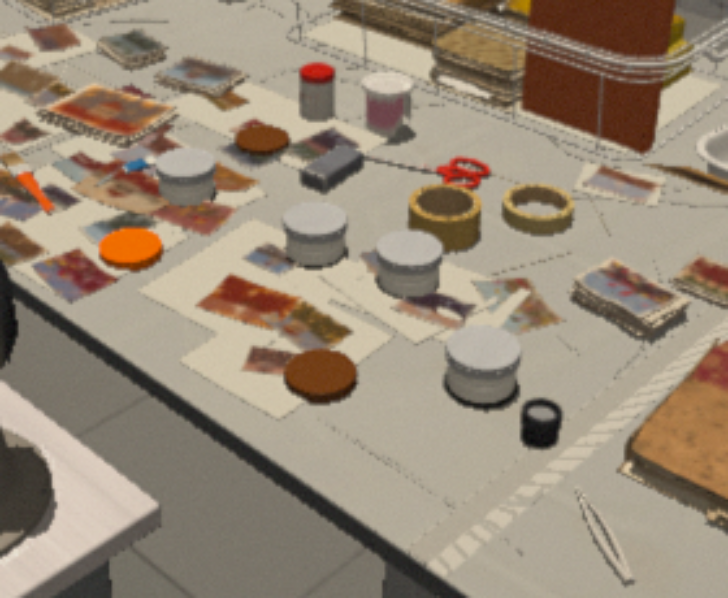

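View pics/t.png

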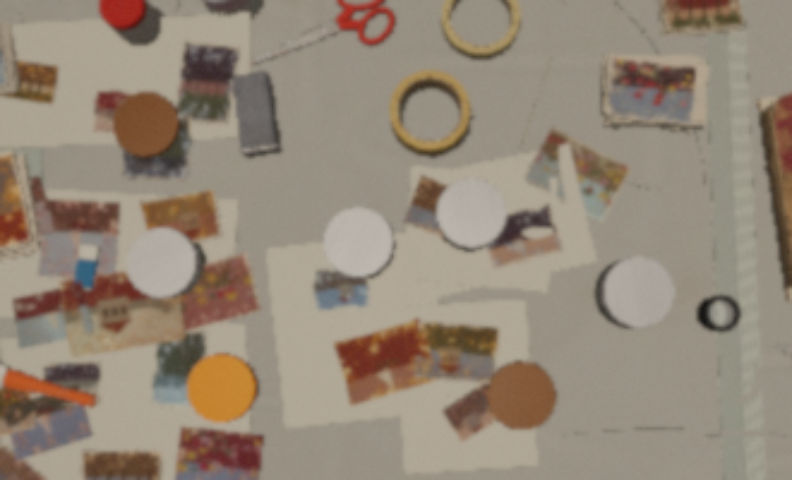

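The loose-lid candidates are the four steel lids, at scene pixels (304,245), (275,206), (243,195) and (192,176). The orange and brown discs at (169,206), (223,161) and (242,252) lie at z≈17 mm and are ruled out.

```bash
cat > h.py <<'E'
from cell import observe, vision, job
import numpy as np
from scipy.spatial.transform import Rotation as Ro
L={1:(.5585,.2845),2:(.579,.0535),3:(.6128,-.0775),4:(.518,-.2685)}
def st():
    s=observe();R=Ro.from_euler("xyz",s["tool_rot"]).as_matrix();return s,np.array(s["tool_pos"]),R
def go(lid,r,z):
    """shift in tool mm to point r m from lid centre along tool z axis"""
    s,p,R=st();zt=R[:,2].copy();zt[2]=0;zt/=np.linalg.norm(zt)
    t=np.r_[L[lid],z]+r*zt
    d=R.T@(t-p)*1000;print("lid",lid,r,"target",t.round(4),"shift",d.round(1),"n50",round(np.linalg.norm(d)/50,1));return d
E
python3 - <<'E'
from h import *
s,p,R=st();print(R.round(3),p)
go(1,-.032,.08);go(1,.032,.08)
E
```

```text
[[ 0.     0.322  0.947]
 [ 0.     0.947 -0.322]
 [-1.     0.    -0.   ]] [0.16900905 0.49707059 0.22674783]
lid 1 -0.032 target [0.5282 0.2948 0.08  ] shift [146.7 -75.9 405.2] n50 8.8
lid 1 0.032 target [0.5888 0.2742 0.08  ] shift [146.7 -75.9 469.2] n50 9.9
```

```bash
python3 - <<'E'
import cv2
a=cv2.imread("pics/scene0.png")
cv2.imwrite("pics/c.png",cv2.resize(a[150:290,170:350],None,fx=4.2,fy=4.2,interpolation=cv2.INTER_CUBIC))
E
```

```text
(no output)
```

View pics/c.png

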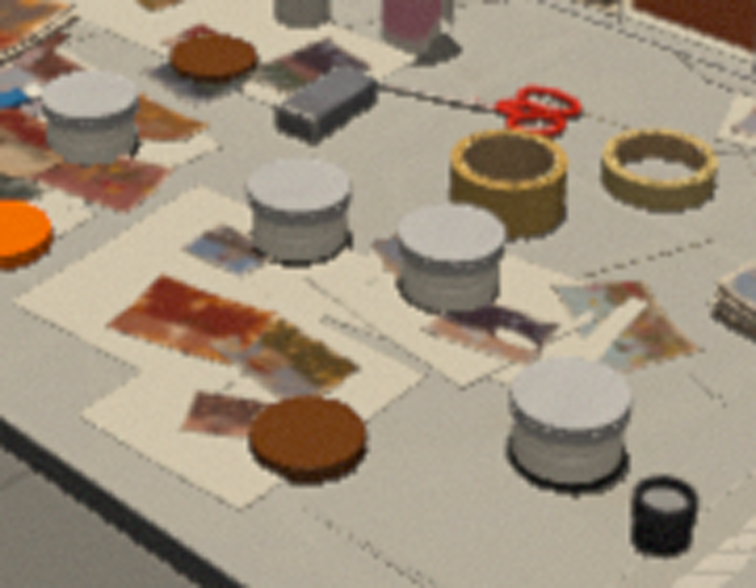

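The crop shows four steel lids on white pots. The brown disc at (242,252) is lying flat and isn't one of them.

Emit:
{"op": "send_rows", "data": {
  "motion": [
    {"hand": -1,"slide": [10,-8,44],"spin": 0},
    {"hand": -1,"slide": [10,-8,44],"spin": 0},
    {"hand": -1,"slide": [12,-8,44],"spin": 0},
    {"hand": -1,"slide": [12,-8,44],"spin": 0},
    {"hand": -1,"slide": [12,-8,44],"spin": 0},
    {"hand": -1,"slide": [12,-8,44],"spin": 0},
    {"hand": -1,"slide": [12,-8,44],"spin": 0},
    {"hand": -1,"slide": [12,-8,44],"spin": 0}
  ],
  "grip_force": 10
}}

```text
time: 1.4
tool_pos: [0.4897, 0.3233, 0.1342]
tool_rot: [1.426, 1.562, 1.11]
contact_force: [-0.1, 0.5, 0.2]
opening: 0.0324
```

```bash
python3 - <<'E'
from h import *
s,p,R=st();print(p,s["contact_force"],s["opening"],s["time"],s["qpos"])
go(1,-.032,.065)
E
```

```text
[0.48971838 0.32332581 0.13417793] [-0.10318664  0.48116127  0.1637891 ] 0.03244999974209978 1.4 [ 0.45005313  0.53366977  1.48551133  0.0059376   1.11554758 -0.80704454]
lid 1 -0.032 target [0.5281 0.2945 0.065 ] shift [ 69.1 -16.1  45.4] n50 1.7
```

Emit:
{"op": "send_rows", "data": {
  "motion": [
    {"hand": -1,"slide": [20,-10,27],"spin": 0},
    {"hand": -1,"slide": [30,-6,18],"spin": 0},
    {"hand": -1,"slide": [15,0,0],"spin": 0},
    {"hand": -1,"slide": [0,0,0],"spin": 0}
  ]
}}

```text
time: 1.8
tool_pos: [0.5353, 0.2882, 0.0649]
tool_rot: [1.253, 1.562, 0.928]
contact_force: [-0.1, 0.3, 0.6]
opening: 0.0016
```

```bash
python3 - <<'E'
from h import *
s,p,R=st();print(p,s["contact_force"],s["opening"],R.round(3).tolist())
go(1,-.032,.055)
E
```

```text
[0.53531191 0.28821377 0.06492265] [-0.14502739  0.25474783  0.6146218 ] 0.0016049923976007938 [[0.005, 0.319, 0.948], [0.007, 0.948, -0.319], [-1.0, 0.009, 0.003]]
lid 1 -0.032 target [0.5282 0.2947 0.055 ] shift [ 9.9  3.8 -8.9] n50 0.3
```

Emit:
{"op": "send_rows", "data": {
  "motion": [
    {"hand": -1,"slide": [0,4,-9],"spin": 0},
    {"hand": -1,"slide": [0,0,0],"spin": 0},
    {"hand": -1,"slide": [4,0,0],"spin": 0},
    {"hand": -1,"slide": [2,0,0],"spin": 0},
    {"hand": -1,"slide": [1,0,0],"spin": 0}
  ]
}}

```text
time: 2.3
tool_pos: [0.5276, 0.298, 0.0613]
tool_rot: [1.072, 1.557, 0.75]
contact_force: [0.5, 0.1, 0.8]
opening: 0.0005
```

```bash
python3 - <<'E'
from h import *
s,p,R=st();print(p,s["contact_force"],s["opening"])
go(1,-.032,.055)
E
```

```text
[0.52763736 0.29799815 0.06132053] [0.52038268 0.1088992  0.83919694] 0.00046920368716979634
lid 1 -0.032 target [0.5281 0.2946 0.055 ] shift [ 6.3 -3.1  1.5] n50 0.1
```

Emit:
{"op": "send_rows", "data": {
  "motion": [
    {"hand": -1,"slide": [2,-2,1],"spin": 0},
    {"hand": -1,"slide": [2,0,0],"spin": 0},
    {"hand": -1,"slide": [2,0,0],"spin": 0}
  ]
}}

```text
time: 2.6
tool_pos: [0.5283, 0.296, 0.0557]
tool_rot: [1.032, 1.556, 0.711]
contact_force: [-0.1, 0.3, 0.4]
opening: 0.0003
```

Emit:
{"op": "send_rows", "data": {
  "motion": [
    {"hand": -1,"slide": [1,0,0],"spin": 0}
  ]
}}

```text
time: 2.7
tool_pos: [0.5284, 0.296, 0.0551]
tool_rot: [1.035, 1.555, 0.714]
contact_force: [-3.4, -0.6, 11.7]
opening: -0.0001
```

Emit:
{"op": "send_rows", "data": {
  "motion": [
    {"hand": -1,"slide": [1,0,0],"spin": 0}
  ]
}}

```text
time: 2.8
tool_pos: [0.5284, 0.296, 0.0551]
tool_rot: [1.037, 1.555, 0.716]
contact_force: [-3.8, -1.4, 11.9]
opening: 0.0008
```

Emit:
{"op": "send_rows", "data": {
  "motion": [
    {"hand": -1,"slide": [1,0,0],"spin": 0}
  ]
}}

```text
time: 2.9
tool_pos: [0.5283, 0.296, 0.0551]
tool_rot: [1.036, 1.555, 0.715]
contact_force: [-3.8, -1.7, 8.7]
opening: 0.0003
```

Lid 1 doesn't give: it held 12 N at z=55.1 mm. Next is lid 2, with smaller steps.

Emit:
{"op": "send_rows", "data": {
  "motion": [
    {"hand": -1,"slide": [-10,0,0],"spin": 0},
    {"hand": -1,"slide": [-25,0,0],"spin": 0}
  ]
}}

```text
time: 3.1
tool_pos: [0.5261, 0.2947, 0.0883]
tool_rot: [1.247, 1.561, 0.926]
contact_force: [-0.2, 0.2, 0.4]
opening: 0.0007
```

```bash
python3 - <<'E'
from h import *
go(2,-.032,.07)
E
```

```text
lid 2 -0.032 target [0.5486 0.0636 0.07  ] shift [  16.6 -212.3   94.4] n50 4.7
```

Emit:
{"op": "send_rows", "data": {
  "motion": [
    {"hand": -1,"slide": [0,-42,19],"spin": 0},
    {"hand": -1,"slide": [0,-42,19],"spin": 0},
    {"hand": -1,"slide": [0,-42,19],"spin": 0},
    {"hand": -1,"slide": [0,-42,19],"spin": 0},
    {"hand": -1,"slide": [5,-20,9],"spin": 0},
    {"hand": -1,"slide": [5,0,0],"spin": 0}
  ]
}}

```text
time: 3.7
tool_pos: [0.553, 0.0848, 0.0839]
tool_rot: [0.805, 1.547, 0.487]
contact_force: [0.0, 1.1, 0.0]
opening: 0.0003
```

```bash
python3 - <<'E'
from h import *
go(2,-.032,.062)
E
```

```text
lid 2 -0.032 target [0.5486 0.0635 0.062 ] shift [ 21.6 -22.    2.1] n50 0.6
```

Emit:
{"op": "send_rows", "data": {
  "motion": [
    {"hand": -1,"slide": [8,-20,2],"spin": 0},
    {"hand": -1,"slide": [8,-2,0],"spin": 0},
    {"hand": -1,"slide": [4,0,0],"spin": 0},
    {"hand": -1,"slide": [0,0,0],"spin": 0}
  ]
}}

```text
time: 4.1
tool_pos: [0.5489, 0.065, 0.063]
tool_rot: [0.837, 1.546, 0.519]
contact_force: [0.5, 1.1, 0.6]
opening: 0.0004
```

```bash
python3 - <<'E'
from h import *
print(st()[2].round(3).tolist())
go(2,-.032,.0555)
E
```

```text
[[0.022, 0.313, 0.95], [0.012, 0.95, -0.313], [-1.0, 0.018, 0.017]]
lid 2 -0.032 target [0.5486 0.0635 0.0555] shift [ 7.5 -1.7  0.1] n50 0.2
```

Emit:
{"op": "send_rows", "data": {
  "motion": [
    {"hand": -1,"slide": [3,-1,0],"spin": 0},
    {"hand": -1,"slide": [2,0,0],"spin": 0},
    {"hand": -1,"slide": [1,0,0],"spin": 0},
    {"hand": -1,"slide": [0,0,0],"spin": 0}
  ]
}}

```text
time: 4.5
tool_pos: [0.5491, 0.067, 0.057]
tool_rot: [0.831, 1.545, 0.516]
contact_force: [-0.4, -0.4, -0.4]
opening: 0.0004
```

Emit:
{"op": "send_rows", "data": {
  "motion": [
    {"hand": -1,"slide": [0.5,0,0],"spin": 0}
  ]
}}

```text
time: 4.6
tool_pos: [0.5493, 0.0672, 0.0567]
tool_rot: [0.825, 1.545, 0.511]
contact_force: [0.0, -0.3, -0.1]
opening: 0.0005
```

Emit:
{"op": "send_rows", "data": {
  "motion": [
    {"hand": -1,"slide": [0.5,0,0],"spin": 0}
  ]
}}

```text
time: 4.7
tool_pos: [0.5494, 0.0673, 0.0562]
tool_rot: [0.821, 1.544, 0.506]
contact_force: [-0.8, 0.2, 0.8]
opening: 0.0004
```

Emit:
{"op": "send_rows", "data": {
  "motion": [
    {"hand": -1,"slide": [0.5,0,0],"spin": 0}
  ]
}}

```text
time: 4.8
tool_pos: [0.5495, 0.0673, 0.0558]
tool_rot: [0.816, 1.544, 0.502]
contact_force: [-0.5, 0.6, 0.2]
opening: 0.0007
```

Emit:
{"op": "send_rows", "data": {
  "motion": [
    {"hand": -1,"slide": [0.5,-0.5,0],"spin": 0},
    {"hand": -1,"slide": [0.5,0,0],"spin": 0}
  ]
}}

```text
time: 5.0
tool_pos: [0.5494, 0.0667, 0.0548]
tool_rot: [0.815, 1.544, 0.5]
contact_force: [0.5, -0.4, 0.6]
opening: 0.0005
```

Emit:
{"op": "send_rows", "data": {
  "motion": [
    {"hand": -1,"slide": [0.5,0,0],"spin": 0}
  ]
}}

```text
time: 5.1
tool_pos: [0.5493, 0.0667, 0.0544]
tool_rot: [0.82, 1.544, 0.505]
contact_force: [-0.5, 0.5, 0.8]
opening: 0.0004
```

Emit:
{"op": "send_rows", "data": {
  "motion": [
    {"hand": -1,"slide": [0.5,0,0],"spin": 0}
  ]
}}

```text
time: 5.2
tool_pos: [0.5492, 0.0667, 0.0539]
tool_rot: [0.826, 1.544, 0.511]
contact_force: [-1.4, 0.4, 1.5]
opening: 0.0001
```

Emit:
{"op": "send_rows", "data": {
  "motion": [
    {"hand": -1,"slide": [0.5,0,0],"spin": 0}
  ]
}}

```text
time: 5.3
tool_pos: [0.5491, 0.0668, 0.0534]
tool_rot: [0.829, 1.544, 0.514]
contact_force: [0.3, 0.3, 1.6]
opening: 0.0007
```

Emit:
{"op": "send_rows", "data": {
  "motion": [
    {"hand": -1,"slide": [0.5,0,0],"spin": 0}
  ]
}}

```text
time: 5.4
tool_pos: [0.549, 0.0668, 0.0529]
tool_rot: [0.834, 1.544, 0.519]
contact_force: [-1.0, 0.4, 1.1]
opening: 0.0003
```

Emit:
{"op": "send_rows", "data": {
  "motion": [
    {"hand": -1,"slide": [0.5,0,0],"spin": 0}
  ]
}}

```text
time: 5.5
tool_pos: [0.549, 0.0668, 0.0523]
tool_rot: [0.837, 1.545, 0.522]
contact_force: [-0.4, -0.3, 1.8]
opening: 0.0003
```

Emit:
{"op": "send_rows", "data": {
  "motion": [
    {"hand": -1,"slide": [0.5,0,0],"spin": 0}
  ]
}}

```text
time: 5.6
tool_pos: [0.5489, 0.0669, 0.0518]
tool_rot: [0.841, 1.545, 0.526]
contact_force: [-0.9, 0.3, 1.8]
opening: 0.0003
```

Lid 2 gives: it's 3 mm down at under 2 N. I'll continue to the lip.

Emit:
{"op": "send_rows", "data": {
  "motion": [
    {"hand": -1,"slide": [0.5,0,0],"spin": 0}
  ]
}}

```text
time: 5.7
tool_pos: [0.549, 0.067, 0.0514]
tool_rot: [0.842, 1.545, 0.527]
contact_force: [-2.6, 0.4, 4.2]
opening: 0.0005
```

Emit:
{"op": "send_rows", "data": {
  "motion": [
    {"hand": -1,"slide": [0.5,0,0],"spin": 0}
  ]
}}

```text
time: 5.8
tool_pos: [0.5491, 0.067, 0.0513]
tool_rot: [0.838, 1.544, 0.523]
contact_force: [-2.9, 0.9, 7.3]
opening: 0.0006
```

Emit:
{"op": "send_rows", "data": {
  "motion": [
    {"hand": -1,"slide": [0.5,0,0],"spin": 0}
  ]
}}

```text
time: 5.9
tool_pos: [0.5491, 0.067, 0.0512]
tool_rot: [0.833, 1.544, 0.518]
contact_force: [-3.2, 0.3, 8.0]
opening: 0.0004
```

Emit:
{"op": "send_rows", "data": {
  "motion": [
    {"hand": -1,"slide": [0.5,0,0],"spin": 0}
  ]
}}

```text
time: 6.0
tool_pos: [0.549, 0.067, 0.0513]
tool_rot: [0.826, 1.544, 0.511]
contact_force: [-2.9, 0.3, 6.1]
opening: 0.0005
```

It stops on the lip at 8 N. I'll back off straight up and check that it returns level.

```bash
cat >> h.py <<'E'
import cv2
def plane(cams=("scene","top"),lids=(2,),save=None):
    for n in cams:
        q=vision.read_camera(n);T=q["world_from_camera"];Z=q["range_z"]
        if save: cv2.imwrite(f"pics/{save}_{n}.png",q["pixels"])
        v,u=np.indices(Z.shape);P=np.stack([(u-q["cx"])*Z/q["fx"],(v-q["cy"])*Z/q["fy"],Z,np.ones_like(Z)],-1)@T.T
        for l in lids:
            m=(Z>0)&(np.hypot(P[...,0]-L[l][0],P[...,1]-L[l][1])<.036)&(P[...,2]>.04)&(P[...,2]<.066)
            X=P[m]
            if len(X)<20: print(n,l,"few");continue
            A=np.c_[X[:,0]-L[l][0],X[:,1]-L[l][1],np.ones(len(X))];c=np.linalg.lstsq(A,X[:,2],rcond=None)[0]
            print(n,"lid",l,"N",len(X),"slope",c[:2].round(3),"z",c[2].round(4))
E
python3 - <<'E'
from h import *
plane(save="press")
E
```

```text
scene lid 2 N 124 slope [ 0.196 -0.033] z 0.0569
top 2 few
```

Emit:
{"op": "send_rows", "data": {
  "motion": [
    {"hand": -1,"slide": [-2,0,0],"spin": 0},
    {"hand": -1,"slide": [-3,0,0],"spin": 0},
    {"hand": -1,"slide": [-10,0,0],"spin": 0},
    {"hand": -1,"slide": [-30,0,-40],"spin": 0},
    {"hand": -1,"slide": [-20,0,-40],"spin": 0},
    {"hand": -1,"slide": [0,0,-20],"spin": 0},
    {"hand": -1,"slide": [0,0,0],"spin": 0}
  ]
}}

```text
time: 6.8
tool_pos: [0.4508, 0.0972, 0.1171]
tool_rot: [0.799, 1.543, 0.483]
contact_force: [0.7, -0.2, 0.2]
opening: 0.0005
```

```bash
python3 - <<'E'
from h import *
plane(lids=(1,2,3,4),save="rel")
go(2,0,.1)
E
```

```text
scene lid 1 N 91 slope [-0.009  0.038] z 0.0534
scene lid 2 N 198 slope [0.016 0.039] z 0.0546
scene lid 3 N 210 slope [0.019 0.004] z 0.0543
scene lid 4 N 297 slope [0.004 0.004] z 0.0547
top lid 1 N 515 slope [-0.006  0.008] z 0.055
top lid 2 N 520 slope [-0.002  0.003] z 0.055
top lid 3 N 513 slope [0.005 0.002] z 0.0551
top lid 4 N 534 slope [-0.003 -0.002] z 0.0551
lid 2 0 target [0.579  0.0535 0.1   ] shift [ 19.9  -2.2 132.1] n50 2.7
```

View pics/press_scene.png

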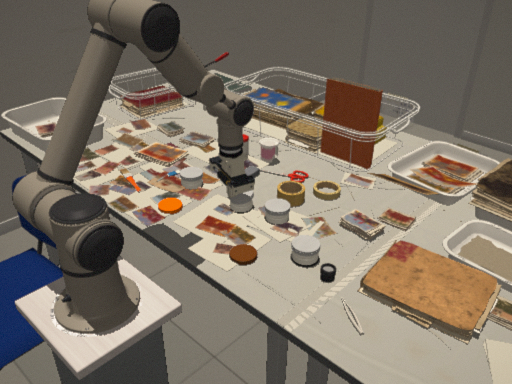

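View pics/rel_scene.png

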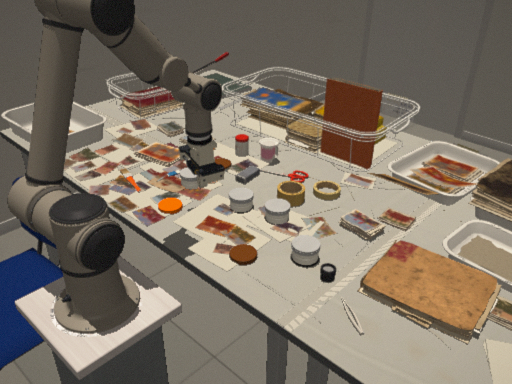

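Lid 2 is the loose one. It tilted 0.196 rad under the press and is level again at 55 mm. I'll get its refined centre, then press the middle.

```bash
python3 - <<'E'
from h import *
q=vision.read_camera("top");T=q["world_from_camera"];Z=q["range_z"]
v,u=np.indices(Z.shape);P=np.stack([(u-q["cx"])*Z/q["fx"],(v-q["cy"])*Z/q["fy"],Z,np.ones_like(Z)],-1)@T.T
for l in L:
    m=(np.hypot(P[...,0]-L[l][0],P[...,1]-L[l][1])<.055)&(P[...,2]>.05)&(P[...,2]<.066)
    pts=np.argwhere(m)[:,::-1].astype(np.float32);X=P[m]
    print(l,X.mean(0)[:2].round(4),cv2.minEnclosingCircle((X[:,:2]*1000).astype(np.float32)))
print(st()[2].round(3).tolist(),observe()["qpos"])
go(2,0,.08)
E
```

```text
1 [0.5582 0.2856] ((558.1746215820312, 285.7566833496094), 41.22239685058594)
2 [0.5804 0.0557] ((580.6990356445312, 55.587581634521484), 41.06626510620117)
3 [ 0.6129 -0.0766] ((613.0093383789062, -76.49449157714844), 41.253475189208984)
4 [ 0.5186 -0.2684] ((518.6283569335938, -268.05743408203125), 41.21861267089844)
[[0.027, 0.312, 0.95], [0.013, 0.95, -0.312], [-1.0, 0.02, 0.021]] [ 0.03562098  0.34708839  1.86480062  0.01485836  0.90262098 -1.22685453]
lid 2 0 target [0.579  0.0535 0.08  ] shift [ 39.5  -2.5 131.2] n50 2.7
```

Emit:
{"op": "send_rows", "data": {
  "motion": [
    {"hand": -1,"slide": [0,0,44],"spin": 0},
    {"hand": -1,"slide": [5,0,44],"spin": 0},
    {"hand": -1,"slide": [10,0,40],"spin": 0},
    {"hand": -1,"slide": [10,0,0],"spin": 0},
    {"hand": -1,"slide": [0,0,0],"spin": 0}
  ]
}}

```text
time: 7.45
tool_pos: [0.5837, 0.0527, 0.0906]
tool_rot: [0.766, 1.543, 0.447]
contact_force: [-1.5, -0.9, -0.1]
opening: 0.0006
```

```bash
sed -i 's/2:(.579,.0535)/2:(.580,.0547)/' h.py; python3 - <<'E'
from h import *
print(st()[2].round(3).tolist())
go(2,0,.06)
E
```

```text
[[0.026, 0.314, 0.949], [0.012, 0.949, -0.314], [-1.0, 0.02, 0.02]]
lid 2 0 target [0.58   0.0547 0.06  ] shift [30.5  0.1 -4.8] n50 0.6
```

Emit:
{"op": "send_rows", "data": {
  "motion": [
    {"hand": -1,"slide": [10,0,-3],"spin": 0},
    {"hand": -1,"slide": [10,0,-1],"spin": 0},
    {"hand": -1,"slide": [7,0,0],"spin": 0},
    {"hand": -1,"slide": [2,0,0],"spin": 0},
    {"hand": -1,"slide": [0,0,0],"spin": 0}
  ]
}}

```text
time: 7.95
tool_pos: [0.578, 0.0552, 0.0588]
tool_rot: [0.823, 1.545, 0.505]
contact_force: [-0.1, 0.1, 0.4]
opening: 0.0004
```

```bash
python3 - <<'E'
from h import *
go(2,0,.0555)
E
```

```text
lid 2 0 target [0.58   0.0547 0.0555] shift [3.3 0.1 2. ] n50 0.1
```

Emit:
{"op": "send_rows", "data": {
  "motion": [
    {"hand": -1,"slide": [0,0,3],"spin": 0},
    {"hand": -1,"slide": [1.5,0,0],"spin": 0},
    {"hand": -1,"slide": [1,0,0],"spin": 0},
    {"hand": -1,"slide": [0.5,0,0],"spin": 0}
  ]
}}

```text
time: 8.35
tool_pos: [0.5819, 0.0545, 0.0571]
tool_rot: [0.772, 1.543, 0.454]
contact_force: [0.7, -0.3, 0.0]
opening: 0.0
```

Emit:
{"op": "send_rows", "data": {
  "motion": [
    {"hand": -1,"slide": [0.5,0,0],"spin": 0},
    {"hand": -1,"slide": [0.5,0,0],"spin": 0}
  ]
}}

```text
time: 8.55
tool_pos: [0.5821, 0.0545, 0.0562]
tool_rot: [0.764, 1.542, 0.446]
contact_force: [-0.2, -0.1, 0.3]
opening: 0.0002
```

Emit:
{"op": "send_rows", "data": {
  "motion": [
    {"hand": -1,"slide": [0.5,0,0],"spin": 0}
  ]
}}

```text
time: 8.65
tool_pos: [0.5821, 0.0545, 0.0557]
tool_rot: [0.763, 1.542, 0.445]
contact_force: [-0.2, 0.4, -1.1]
opening: 0.0001
```

Emit:
{"op": "send_rows", "data": {
  "motion": [
    {"hand": -1,"slide": [0.5,0,0],"spin": 0}
  ]
}}

```text
time: 8.75
tool_pos: [0.5821, 0.0545, 0.0553]
tool_rot: [0.762, 1.542, 0.444]
contact_force: [-1.3, -0.4, 4.1]
opening: 0.0007
```

Emit:
{"op": "send_rows", "data": {
  "motion": [
    {"hand": -1,"slide": [0.7,0,0],"spin": 0}
  ]
}}

```text
time: 8.85
tool_pos: [0.5821, 0.0545, 0.055]
tool_rot: [0.759, 1.542, 0.441]
contact_force: [-2.0, -0.7, 5.6]
opening: 0.0008
```

Emit:
{"op": "send_rows", "data": {
  "motion": [
    {"hand": -1,"slide": [0.8,0,0],"spin": 0}
  ]
}}

```text
time: 8.95
tool_pos: [0.5821, 0.0545, 0.0547]
tool_rot: [0.755, 1.542, 0.437]
contact_force: [-1.8, 0.6, 6.3]
opening: 0.0004
```

Emit:
{"op": "send_rows", "data": {
  "motion": [
    {"hand": -1,"slide": [0.8,0,0],"spin": 0}
  ]
}}

```text
time: 9.05
tool_pos: [0.5821, 0.0545, 0.0545]
tool_rot: [0.751, 1.542, 0.433]
contact_force: [-1.6, 0.3, 5.0]
opening: 0.0005
```

Emit:
{"op": "send_rows", "data": {
  "motion": [
    {"hand": -1,"slide": [1,0,0],"spin": 0},
    {"hand": -1,"slide": [1,0,0],"spin": 0}
  ]
}}

```text
time: 9.25
tool_pos: [0.5821, 0.0545, 0.0537]
tool_rot: [0.739, 1.541, 0.422]
contact_force: [-2.8, 0.4, 5.5]
opening: 0.0007
```

Emit:
{"op": "send_rows", "data": {
  "motion": [
    {"hand": -1,"slide": [1,0,0],"spin": 0},
    {"hand": -1,"slide": [1,0,0],"spin": 0}
  ]
}}

```text
time: 9.45
tool_pos: [0.5821, 0.0545, 0.0529]
tool_rot: [0.729, 1.541, 0.411]
contact_force: [-2.8, -0.0, 5.6]
opening: 0.0002
```

Emit:
{"op": "send_rows", "data": {
  "motion": [
    {"hand": -1,"slide": [1,0,0],"spin": 0},
    {"hand": -1,"slide": [1,0,0],"spin": 0}
  ]
}}

```text
time: 9.65
tool_pos: [0.5821, 0.0545, 0.0521]
tool_rot: [0.719, 1.541, 0.402]
contact_force: [-1.8, 0.0, 6.0]
opening: 0.0005
```

Emit:
{"op": "send_rows", "data": {
  "motion": [
    {"hand": -1,"slide": [1,0,0],"spin": 0},
    {"hand": -1,"slide": [1,0,0],"spin": 0}
  ]
}}

```text
time: 9.85
tool_pos: [0.5821, 0.0545, 0.0513]
tool_rot: [0.707, 1.54, 0.39]
contact_force: [-2.8, 0.3, 6.4]
opening: 0.0002
```

Emit:
{"op": "send_rows", "data": {
  "motion": [
    {"hand": -1,"slide": [1,0,0],"spin": 0},
    {"hand": -1,"slide": [1,0,0],"spin": 0},
    {"hand": -1,"slide": [1,0,0],"spin": 0}
  ]
}}

```text
time: 10.15
tool_pos: [0.5822, 0.0545, 0.0503]
tool_rot: [0.691, 1.54, 0.374]
contact_force: [-3.7, -0.6, 10.6]
opening: 0.0002
```

Emit:
{"op": "send_rows", "data": {
  "motion": [
    {"hand": -1,"slide": [1.2,0,0],"spin": 0},
    {"hand": -1,"slide": [1.2,0,0],"spin": 0}
  ]
}}

```text
time: 10.35
tool_pos: [0.5822, 0.0545, 0.0503]
tool_rot: [0.676, 1.539, 0.359]
contact_force: [-4.4, 0.4, 11.7]
opening: 0.0005
```

Emit:
{"op": "send_rows", "data": {
  "motion": [
    {"hand": -1,"slide": [1.3,0,0],"spin": 0}
  ]
}}

```text
time: 10.45
tool_pos: [0.5822, 0.0545, 0.0502]
tool_rot: [0.668, 1.538, 0.351]
contact_force: [-4.5, -0.3, 11.6]
opening: 0.0005
```

Hard stop at 50.2 mm. I'll press a little more (about 16 N), then back off and look.

Emit:
{"op": "send_rows", "data": {
  "motion": [
    {"hand": -1,"slide": [1.7,0,0],"spin": 0},
    {"hand": -1,"slide": [1.7,0,0],"spin": 0}
  ]
}}

```text
time: 10.65
tool_pos: [0.5823, 0.0545, 0.0502]
tool_rot: [0.645, 1.537, 0.329]
contact_force: [-4.9, -0.3, 15.2]
opening: 0.0004
```

Emit:
{"op": "send_rows", "data": {
  "motion": [
    {"hand": -1,"slide": [-2,0,0],"spin": 0},
    {"hand": -1,"slide": [-3,0,0],"spin": 0},
    {"hand": -1,"slide": [-10,0,0],"spin": 0},
    {"hand": -1,"slide": [-30,0,0],"spin": 0},
    {"hand": -1,"slide": [-20,0,-40],"spin": 0},
    {"hand": -1,"slide": [0,0,-45],"spin": 0},
    {"hand": -1,"slide": [0,0,-45],"spin": 0},
    {"hand": -1,"slide": [0,0,0],"spin": 0}
  ]
}}

```text
time: 11.45
tool_pos: [0.4532, 0.0947, 0.1157]
tool_rot: [0.638, 1.536, 0.32]
contact_force: [0.5, -0.6, -0.5]
opening: 0.0003
```

```bash
python3 - <<'E'
from h import *
plane(lids=(1,2,3,4),save="fin")
print(observe()["contact_force"])
go(2,-.032,.07)
E
```

```text
scene lid 1 N 94 slope [0.007 0.084] z 0.0537
scene lid 2 N 191 slope [0.005 0.001] z 0.0496
scene lid 3 N 220 slope [0.02  0.006] z 0.0543
scene lid 4 N 292 slope [ 0.002 -0.005] z 0.0545
top lid 1 N 511 slope [-0.005  0.001] z 0.055
top lid 2 N 510 slope [-0.007  0.006] z 0.0501
top lid 3 N 515 slope [-0.001 -0.009] z 0.055
top lid 4 N 534 slope [-0.002  0.001] z 0.0551
[ 0.70312325  0.30620085 -0.71622463]
lid 2 -0.032 target [0.5496 0.0647 0.07  ] shift [50.2 -0.3 93.3] n50 2.1
```

View pics/fin_top.png

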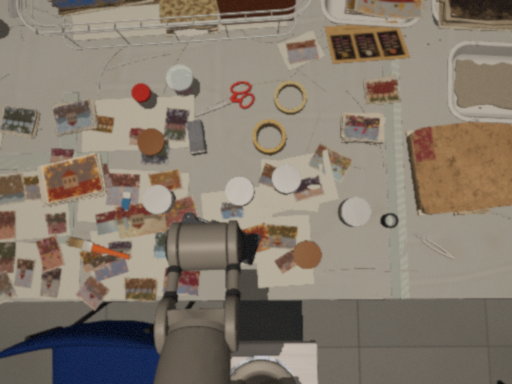

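The picture shows lid 2 (240,190) down at 50 mm and level. The others are at 55 mm, the bystanders are where they were, and the arm is clear.

Emit:
{"op": "send_rows", "data": {
  "motion": [
    {"hand": -1,"slide": [-20,0,0],"spin": 0},
    {"hand": -1,"slide": [0,0,0],"spin": 0},
    {"hand": -1,"slide": [0,0,0],"spin": 0}
  ]
}}

```text
time: 11.85
tool_pos: [0.4625, 0.0927, 0.1382]
tool_rot: [0.55, 1.525, 0.231]
contact_force: [-0.3, -0.3, -0.2]
opening: 0.0003
```

```bash
python3 - <<'E'
from h import *
plane(cams=("top",))
print(job.hand_in())
E
```

```text
top lid 2 N 508 slope [ 0.003 -0.002] z 0.0501
the job is handed in; nothing more can be done
None
```

The loose lid was the second from the left. It is now pressed fully home, and the job was handed in at about 12 s.

- **Finding it:** I pressed the leftmost lid near its edge first, and it held about 12 N without giving. That was slightly more than the 2–10 N meant for the edge test. The second lid tipped about 0.2 rad and went down about 4 mm until it met the lip at 8 N. When released, it came back level at 55 mm. I didn't press the other two lids, because the loose one was already found.
- **Seating it:** Pressed in the middle, its stopper gave way at about 6 N, and I pushed it to a hard stop at up to 15 N.
- **Last checks:** The top camera shows it level with its upper face at 50.1 mm, and a second look just before hand-in gave the same. The other three lids are at 55 mm, and the things around them look undisturbed. The arm is clear and touching nothing.
- **Disagreement:** The scene camera gave a small slope for the leftmost lid, whose view was partly blocked by the arm; the top camera shows it level.
- **Not done:** I didn't press its edge again after seating to confirm it no longer rocks.

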